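Lock the citrus press's pivot pin with its spring clip

ROBOT

A 7-joint arm with a two-finger parallel gripper is mounted at the origin on a cart in front of the work surface, level with it; the furniture and walls round the work are solid. World frame = base frame: x ahead of the robot, y to its left, z up, the work surface at z = 0. Lengths are in m, angles in degrees, forces in N, time in s.
With the tool pointing down it reaches from about 0.425 to 0.875 m from the base axis. Payload 4.7 kg.
Tool frame: the origin (TCP) lies between the finger pads; the fingertips stand env.finger_overhang ahead of it and the grasp point (between the pads) lies 5 mm behind it (env.finger_overhang is the distance from the TCP to the fingertips, in m); z points along the fingers, y is the line along which they close (so a half turn about z gives the same grasp; the last joint's range is limited). The gripper opens to 87 mm and grips with 3 to 60 N. Pads are 19 mm wide; open, the fingers measure 117 mm over their backs; the gripper's body (75 mm by 190 mm) begins 51 mm behind the grasp point.
Start: joints at [74.261, 18.392, -4.016, 83.108, 1.295, 78.541, -3.26], TCP at [0.185, -0.623, 0.237] pointing down, gripper open.
Joint ranges: [-163.93, 163.93], [-17.29, 119.83], [-79.2, 71.16], [3.27, 140.29], [-89.18, 269.18], [5.43, 117.66], [-154.24, 154.24]. Speed limits (degrees/s): [147.25, 147.25, 180, 180, 180, 180, 180].

INTERFACE

Orientations are given as [roll, pitch, yaw] about the fixed x, y, z axes, in that order (R = Rz(yaw) Ry(pitch) Rx(roll)).
In Python, from cell import telemetry, eyes, env, models gives the robot as it stands. The module is installed in compiled form; this text tells all that it offers.
- The arm moves only by the tool drive_tool, never from a script. Its arguments are lists of equal length, an entry for each row: "angular": the turn, a rotation vector about the tool's x, y, z in rad, a list of three; "delta_pos": the shift along the tool's x, y, z in cm, a list of three; "gripper": the finger opening in cm, from 0 to 8.7. A call has 1 to 20 rows; each row shifts and turns the commanded pose from where the row before left it, along the tool's axes as they then stand; what a row does not reach is not made up. A row lasts 1/10 s, in which the tool goes at most 50 mm and 8.59 degrees, less where a joint would pass 70% of its speed; a pose out of reach is approached as far as the arm can. A call with a gripper value outside its range is refused whole. The fingers move at their own pace and stop on an object; "squeeze" is the grip in N (left out, the last holds). Time passes only in rows, so rows that do not move let the fingers close. It gives the time, the measured TCP pose, the force, the opening and the grip force at its end, in the units of the state.
- telemetry.get_obs(): the state, without advancing time (a new reading comes with each control period).
- eyes.read_camera(name): name is "scene" or "side" or "wrist"; returns a dict with "pixels" (400x640x3 uint8, red, green, blue), "mtx" (3x3 intrinsics, pixels), "origin" and "orientation" of the camera in the world. Camera axes: x right, y down, z forward; pixel columns grow to the right and rows downward; lengths in m; the calibration is good to about 2 mm. A picture is of the moment at which its call begins. There is no depth.
- env.sign_off(): hands the job in; it is judged then, once.
Trained networks look in a picture, given as the dict that the camera call returned (one of the last four; its "shot" number tells which), for a name from the list of things; names that differ only in an ending like _2 or _b are one class to them, and where a whole thing is asked for, a point or a joint stands for the part that bears it (a point fixed in the world has none). Each returns a list of dicts, best first, with "p" (0 to 1); they miss things now and then, are a little off and sometimes report something else, mostly with a low value. They report only what shows in the picture. A call takes as long as a camera call. They do not tell look-alikes from the thing itself.
- models.search_frame(picture, target): "centre" ([column, row] in pixels, amid what is visible of it).
- models.cut_out(picture, target): "pixels" (400x640 bool, what is visible of it) and "centre" ([column, row] in pixels, amid what is visible of it).
The state is a dict: "time_s": time; "qpos": joint angles; "joint_velocities": joint speeds; "effort": joint torques, N m; "tool_pos": TCP position; "tool_rot": TCP orientation; "force": force on the tool from outside, world axes, zero at the start; "wrist_torque": the same for the moment, N m; "grip_width": finger opening in m; "grasp_force": force on a finger pad.
Only numpy, scipy, OpenCV 4.12 (cv2) and the standard library are available. Lean on these libraries where they do the work, as an engineer would, in place of code of your own. Each camera call takes 0.05 s, during which the arm holds its last target. There are 200 camera calls.

TASK

Take the spring clip from its wooden stand and fit it to the pivot pin of the citrus press: find the cross hole near the pin's free end by feel, turn the pin with the leg's tip until the hole stands upright, then push the straight leg down through it until the bow leg has snapped over the pin and the clip's grey neck sits on the pin. Be gentle with the press, never leaning on it hard (40 N at the very most), leave the mug, the salt shaker and the pepper mill where they are, and let go of the clip at the end.

Things in the scene. Friction and masses are not known exactly. Their poses are not given: they have to be found in the camera images.
- clip: Spring cotter (hair pin clip), 50 g, legs down in its stand, perhaps 2 mm and some degrees askew. Origin on the straight leg's axis at the underside of the grey neck (x -13 to 27, z 0 to 12, 16 mm thick in y); z up, x to the bow leg, y across the flat clip. Straight steel leg 6 mm thick, round tip, down to z = -56. Home: pin_hole 18 mm below this origin.
- clip_grip (a point): Middle of the clip's grey grip tab, 27 mm above the clip's origin, same axes. The tab stands on the neck: 26 mm wide (x), 12 mm thick (y), 32 mm high. Grip it across y, fingertips just above the neck.
- clip_tip (a point): Tip of the clip's straight leg: 56 mm below the clip's origin, on its -z axis.
- bow (a joint): Spring of the bow leg, rad outward: 0 closed, about 0.11 where it rides over the pin's widest part, near 0 once snapped over; pushing it over takes 5 to 10 N, then it pulls the clip down. In the clip's frame the 6 mm wire hangs at x = 23.5 mm, pinches in to x = 16 at z = -33 and flares to x = 26 at z = -45. It may end on either side of the pin.
- pin_hole (a point): Fixed point on the pivot pin's axis at the middle of its cross hole, 75 mm above the worktop. y along the level pin (free end 20 mm on towards -y, the press's cheek plate, top at 99 mm, 41 mm away towards +y), z up. Steel pin, 36 mm diameter. The hole goes right through across the axis: 8 mm wide, 9 mm along the pin, its mouth 1 mm chamfered in width. This point does not turn with the pin.
- pin_top (a point): Point of the pin's top line 18 mm above pin_hole, same axes. The pin turns stiffly (6 N at its rim) and starts at an UNKNOWN angle up to 0.7 rad either way: the hole's upper mouth is up to 12 mm from here along x, to be felt for. Pressed lightly, the tip rides on the round pin or drops in 2 mm or more; then moving it sideways over the axis turns the hole upright, ready for the push.
- press: Lever citrus press of grey metal, fixed. Origin on the worktop under the pivot, axes as pin_hole, which lies at (0, -66, 75) mm. Base plate x -50 to 150, y -45 to 45 mm; a lever with a black handle runs from the pivot to +x, rising to 130 mm, cup and plunger under it.
- stand: Pale wooden block 70 x 46 x 70 mm, fixed, origin mid-underside. The clip's legs hang in a slot 44 x 10 mm (along x), 64 mm deep, in its top, the neck resting on top and the straight leg at x = -13 mm. The clip lifts straight out (about 65 mm).
- mug_leg: Striped mug, 90 mm tall, to be left alone. Origin: underside.
- salt_shaker: Glass salt shaker, 44 mm wide, 90 mm tall, to be left alone. Origin: underside.
- pepper_mill: Wooden pepper mill, 58 mm wide, 170 mm tall, to be left alone. Origin: underside.
Not all that is in view belongs to the job. What is meant by the clip is not blue, green or yellow, and is the smaller of those in its own colour.

How it is judged (in metres and radians):
On the way, in this order (a step that is already met when the one before it is completed fails the run):
1. the clip is lifted clear out of its stand (height (world z) of clip_tip above 0.074 m), for 0.1 s.
2. the straight leg is in the cross hole and the pin springs the bow leg open (x of pin_hole in the frame of clip between -0.006 and 0.006 m and y of pin_hole in the frame of clip between -0.005 and 0.005 m and z of pin_hole in the frame of clip between -0.052 and -0.019 m and value of joint bow above 0.06 rad), for 0.05 s.
At the end, for the whole second after the job is handed in: The leg is through the cross hole (hole point within 6 mm in x, 5 mm in y of the leg's axis), the neck within 4.5 mm of resting on the pin, bow closed (under 0.06 rad), clip at rest, square to the pin within 0.25 rad; mug, salt shaker, pepper mill within 30 mm of their places (x of pin_hole in the frame of clip between -0.006 and 0.006 m and y of pin_hole in the frame of clip between -0.005 and 0.005 m and z of pin_hole in the frame of clip between -0.0225 and -0.013 m and value of joint bow below 0.06 rad and linear speed of clip below 0.02 m/s and angle between the y axis of clip and the y axis of pin_hole, either way round below 0.25 rad and distance of each of mug_leg, salt_shaker, pepper_mill from where it was at the start of the episode below 0.03 m); the robot touches nothing.
It fails at once if the clip pressed on the press or its pin with more than 40 N (contact force between clip and press above 40 N).
It fails at once if the robot pressed on the press itself with more than 40 N (contact force between the arm and press above 40 N).
It fails at once if the mug, salt shaker or pepper mill was disturbed by more than 30 mm (distance of any of mug_leg, salt_shaker, pepper_mill from where it was at the start of the episode above 0.03 m).
It also fails if it takes over 64 s, if anything falls off the work surface, if the arm or the gripper's body presses on something with over 40 N, if the wrist force passes 120 N, or if a joint passes its speed limit or range.

## Working session

There is one attempt and no reset: what is moved stays moved. The work goes in short steps, Python scripts to look and compute and a tool call to move; the robot and the scene stay as the last step left them, time stands still between calls to the robot, and variables do not carry over. Pictures are saved under pics/ and viewed, at most 10 in all, crops included, and the job is handed in when it is done.

Besides the shell and the picture viewer there is one more tool, called after ">>>" by a JSON object that holds its "method" and its "body", one argument or row to a line. drive_tool: Moves the arm, as the interface text tells. Its arguments: {"type":"object","properties":{"angular":{"type":"array","items":{"type":"array","items":{"type":"number"}}},"delta_pos":{"type":"array","items":{"type":"array","items":{"type":"number"}}},"gripper":{"type":"array","items":{"type":"number"}},"squeeze":{"type":"number"}},"required":["angular","delta_pos","gripper"]}

```bash
mkdir -p pics
cat > h.py <<'E'
import numpy as np, cv2, pickle
from cell import telemetry, eyes, env, models
from scipy.spatial.transform import Rotation as R
def Rm(o):
    o=np.array(o,float)
    if o.shape==(3,3): return o
    if o.shape==(4,): return R.from_quat(o).as_matrix()
    return R.from_euler('xyz',o,degrees=True).as_matrix()
def proj(p,c):
    P=np.atleast_2d(p); q=(P-c['origin'])@Rm(c['orientation']); q=q@np.array(c['mtx']).T; return q[:,:2]/q[:,2:]
def ray(px,c):
    d=Rm(c['orientation'])@np.linalg.solve(np.array(c['mtx']),[px[0],px[1],1.]); return np.array(c['origin'],float),d/np.linalg.norm(d)
def onz(px,c,z):
    o,d=ray(px,c); return o+d*(z-o[2])/d[2]
def tri(pxs,cs):
    A=np.zeros((3,3));b=np.zeros(3)
    for p,c in zip(pxs,cs):
        o,d=ray(p,c);M=np.eye(3)-np.outer(d,d);A+=M;b+=M@o
    return np.linalg.solve(A,b)
def save(n,im,s=1):
    if s!=1: im=cv2.resize(im,None,fx=s,fy=s,interpolation=cv2.INTER_CUBIC)
    cv2.imwrite('pics/'+n,im[...,::-1])
E
python3 - <<'E'
from h import *
print(env.finger_overhang, telemetry.get_obs())
cs={n:eyes.read_camera(n) for n in('scene','side','wrist')}
pickle.dump(cs,open('c0.pkl','wb'))
for n,c in cs.items():
    print(n,c['origin'],c['orientation'],c['mtx'])
    for t in ['clip','clip_grip','stand','press','mug_leg','salt_shaker','pepper_mill']:
        print(t,[(np.round(r['centre']).tolist(),round(r['p'],2)) for r in models.search_frame(c,t)])
save('a.png',np.vstack([cs['scene']['pixels'],cs['side']['pixels']]),.75)
save('w.png',cs['wrist']['pixels'])
E
```

```text
0.014 {'time_s': 0.0, 'qpos': array([74.26121327, 18.43728389, -4.01391097, 83.1736239 ,  1.29531915,
       78.53872627, -3.26026534]), 'joint_velocities': array([-0.08550513,  0.00527079, -0.01428794,  0.00712141, -0.09530116,
        0.08954514, -0.07200127]), 'effort': array([-6.21892536e-05, -4.91287315e+01, -4.04046820e-01, -3.12527740e+01,
       -6.38960791e-02,  4.39319573e-02,  1.97041736e-04]), 'tool_pos': array([ 0.1849085 , -0.62261865,  0.23549257]), 'tool_rot': array([-1.79895615e+02,  6.42942076e-03,  1.65467744e+01]), 'force': array([ 0.06457478,  0.3798427 , -0.49319466]), 'wrist_torque': array([-0.02146205, -0.01174256,  0.07471806]), 'grasp_force': 0.0, 'grip_width': 0.08704657324633389}
scene [-0.26096361  0.36020596  1.09361916] [-137.35450533   -0.83466308 -116.49744937] [[501.35758368   0.         328.20853195]
 [  0.         501.35758368 197.55737099]
 [  0.           0.           1.        ]]
clip [([415.0, 232.0], 0.78), ([186.0, 253.0], 0.69), ([347.0, 252.0], 0.61), ([241.0, 316.0], 0.56)]
clip_grip [([414.0, 232.0], 0.98), ([350.0, 247.0], 0.78), ([185.0
[... 448 characters left out ...]
66), ([353.0, 260.0], 0.57), ([236.0, 164.0], 0.48), ([317.0, 244.0], 0.44)]
clip_grip [([318.0, 243.0], 0.68), ([237.0, 162.0], 0.67), ([353.0, 177.0], 0.48), ([356.0, 215.0], 0.41), ([354.0, 220.0], 0.3)]
stand [([353.0, 220.0], 0.66)]
press [([286.0, 190.0], 0.62)]
mug_leg [([431.0, 272.0], 0.66), ([380.0, 182.0], 0.28)]
salt_shaker [([378.0, 182.0], 0.58)]
pepper_mill [([354.0, 182.0], 0.92)]
wrist [ 0.26548866 -0.5984753   0.38512583] [ 1.62110028e+02  1.06483460e-01 -7.33657781e+01] [[291.66997248   0.         317.42665003]
 [  0.         291.66997248 197.87607195]
 [  0.           0.           1.        ]]
clip []
clip_grip []
stand []
press []
mug_leg []
salt_shaker []
pepper_mill []
```

View pics/a.png

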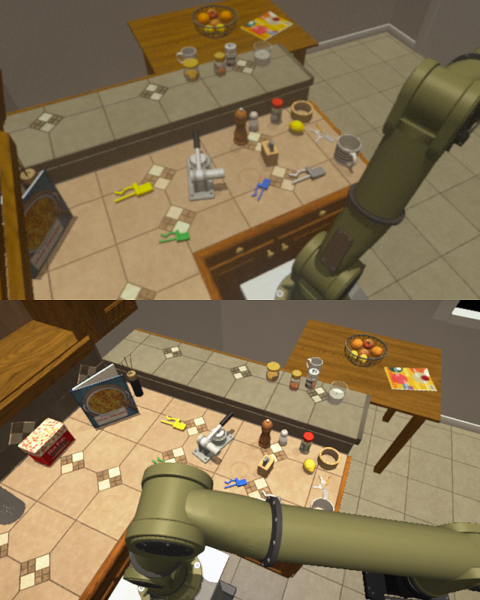

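Run:
```python
from h import *
cs=pickle.load(open('c0.pkl','rb'))
a=cs['scene']['pixels'][150:350,150:450]; b=cs['side']['pixels'][120:300,200:400]
a=cv2.resize(a,(600*1,400)); 
save('crop1.png',np.vstack([cv2.resize(cs['scene']['pixels'][190:290,160:440],(784,280),interpolation=cv2.INTER_CUBIC),cv2.resize(cs['side']['pixels'][150:270,200:480],(784,310),interpolation=cv2.INTER_CUBIC)]))
```

```text
(no output)
```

The overview shows yellow (180,250), green (235,315), blue (347,250) and a larger grey clip (413,232) lying flat in the scene image. A small clip stands in the wooden block at about (356,200), with the press at (268,235).

View pics/crop1.png

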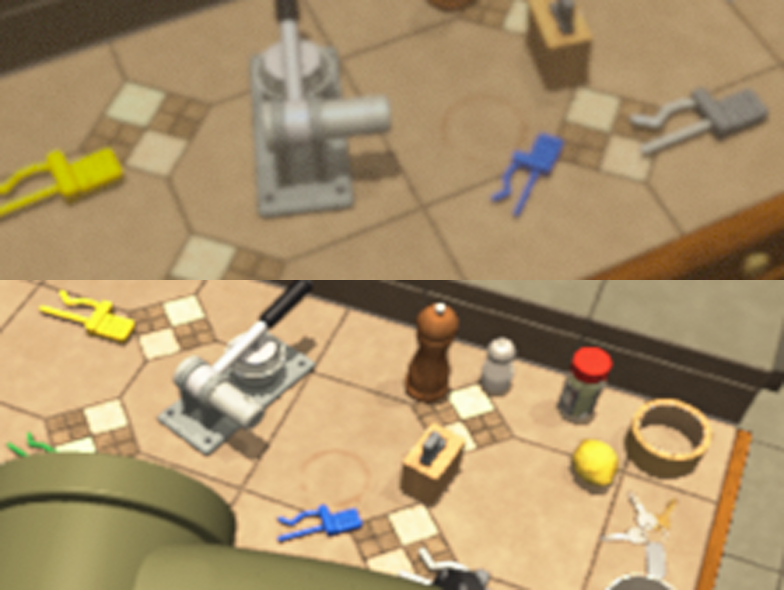

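Run:
```python
from h import *
cs=pickle.load(open('c0.pkl','rb'))
S,D=cs['scene'],cs['side']
cc={}
for n,c in (('s',S),('d',D)):
    for t in ['stand','press','mug_leg','salt_shaker','pepper_mill']:
        r=None
        try: r=models.cut_out(c,t)
        except Exception as e: print(e);break
        if r: 
            ys,xs=np.where(r[0]['pixels']); print(n,t,r[0]['centre'],xs.min(),xs.max(),ys.min(),ys.max()); cc[n,t]=r[0]['centre']
for t in ['stand','press','mug_leg','salt_shaker','pepper_mill']:
    if ('s',t) in cc and ('d',t) in cc: print(t,tri([cc['s',t],cc['d',t]],[S,D]))
```

```text
s stand [358.9, 208.7] 349 371 188 221
s press [267.0, 231.3] 249 299 173 267
s mug_leg [463.5, 202.6] 446 481 179 221
s salt_shaker [337.8, 163.3] 332 344 150 174
s pepper_mill [322.6, 170.5] 311 330 145 193
d stand [354.4, 218.5] 343 366 205 235
d press [284.9, 191.5] 258 312 150 215
d mug_leg [430.6, 270.7] 414 445 264 280
d salt_shaker [374.7, 182.9] 371 384 172 193
d pepper_mill [354.9, 179.6] 345 363 159 196
stand [ 0.55028631 -0.15436522  0.0220721 ]
press [0.57373769 0.11158775 0.0199614 ]
mug_leg [ 0.44288983 -0.42881929  0.03990575]
salt_shaker [ 0.70685773 -0.17117636  0.0502224 ]
pepper_mill [ 0.67886594 -0.10670062  0.07060673]
```

The clip in the stand at scene (356,200) is grey and small, so it is the target. The lying one at (413,232) is a larger grey look-alike, and the blue, green and yellow ones are excluded. I'll move above the stand for a closer look.

>>> {"method": "drive_tool", "body": {
  "angular": [
    [0,0,0],
    [0,0,0],
    [0,0,0],
    [0,0,0],
    [0,0,0],
    [0,0,0],
    [0,0,0],
    [0,0,0],
    [0,0,0],
    [0,0,0],
    [0,0,0],
    [0,0,0],
    [0,0,0],
    [0,0,0],
    [0,0,0],
    [0,0,0]
  ],
  "delta_pos": [
    [2.9,-2.5,-0.5],
    [2.9,-2.5,-0.5],
    [2.9,-2.5,-0.5],
    [2.9,-2.5,-0.5],
    [2.9,-2.5,-0.5],
    [2.9,-2.5,-0.5],
    [2.9,-2.5,-0.5],
    [2.9,-2.5,-0.5],
    [2.9,-2.5,-0.5],
    [2.9,-2.5,-0.5],
    [2.9,-2.5,-0.5],
    [2.9,-2.5,-0.5],
    [2.9,-2.5,-0.5],
    [2.9,-2.5,-0.5],
    [0,0,0],
    [0,0,0]
  ],
  "gripper": [6,6,6,6,6,6,6,6,6,6,6,6,6,6,6,6]
}}

```text
time_s: 3.3
tool_pos: [0.4749, -0.1713, 0.3068]
tool_rot: [180.0, 0.0, 16.7]
force: [-0.7, 0.0, 0.3]
grip_width: 0.06
grasp_force: 0.0
```

Run:
```python
from h import *
o=telemetry.get_obs(); print(o['tool_pos'],o['tool_rot'],o['qpos'],o['force'])
cs={n:eyes.read_camera(n) for n in('wrist','scene','side')}
pickle.dump(cs,open('c1.pkl','wb'))
c=cs['wrist'];print(c['origin'],c['orientation'])
for t in ['clip','clip_grip','stand','press','pepper_mill','salt_shaker']:
    print(t,[(np.round(r['centre']).tolist(),round(r['p'],2)) for r in models.search_frame(c,t)])
save('w1.png',c['pixels'])
```

```text
[ 0.47490759 -0.17129197  0.30675246] [1.79953767e+02 5.75299306e-03 1.66830200e+01] [ 46.03837915   0.22644726 -29.11486045  96.04927853   0.15278324
  83.73211052 -56.40990167] [-0.71582367  0.03053031  0.30422783]
[ 0.55529363 -0.14657191  0.4563084 ] [ 1.62110628e+02 -3.71383495e-02 -7.32303715e+01]
clip [([355.0, 213.0], 0.67), ([247.0, 168.0], 0.66), ([24.0, 144.0], 0.62), ([320.0, 118.0], 0.58)]
clip_grip [([26.0, 145.0], 0.98), ([319.0, 122.0], 0.97), ([251.0, 169.0], 0.81), ([356.0, 214.0], 0.72)]
stand [([317.0, 108.0], 0.94)]
press [([124.0, 48.0], 0.9)]
pepper_mill [([310.0, 9.0], 0.75)]
salt_shaker [([123.0, 46.0], 0.53)]
```

View pics/w1.png

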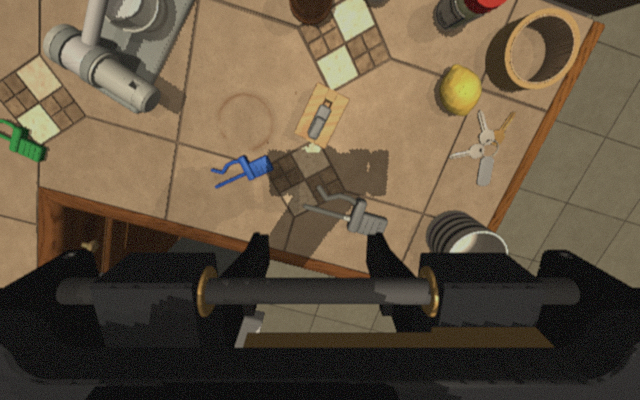

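The wrist view shows the stand's top at (322,118) with the clip's tab at (319,122) towards the robot. The slot's free end is at (327,103). The pin runs from (60,45) to its free end at (147,95).

Run:
```python
from h import *
c=pickle.load(open('c1.pkl','rb'))['wrist']['pixels']
a=cv2.resize(c[75:160,280:365],(400,400),interpolation=cv2.INTER_CUBIC)
b=cv2.resize(c[15:130,45:160],(400,400),interpolation=cv2.INTER_CUBIC)
save('crop2.png',np.hstack([a,b]))
```

```text
(no output)
```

View pics/crop2.png

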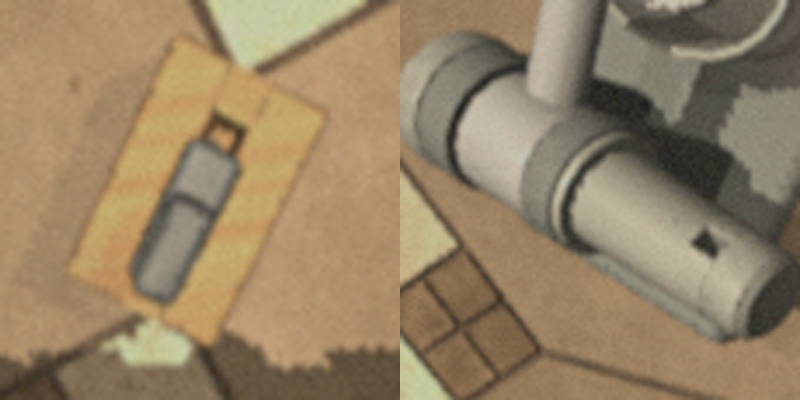

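The stand's top corners, the clip and the hole's upper mouth are all clear; the mouth is at about wrist pixel (133.6,85). I'll fit the poses next.

Run:
```python
from h import *
c=pickle.load(open('c1.pkl','rb'))['wrist']
f=lambda p:(280+p[0]*85/400,75+p[1]*85/400)
g=lambda p:(45+(p[0]-400)*115/400,15+p[1]*115/400)
co=np.array([onz(f(p),c,.07) for p in [(175,37),(327,117),(210,345),(70,270)]])
print(co, np.linalg.norm(np.diff(co,axis=0),axis=1)); m=co.mean(0)
ax=(co[0]+co[1]-co[2]-co[3])[:2]; yaw=np.arctan2(ax[1],ax[0]); print('stand',m,np.degrees(yaw))
e=np.array([np.cos(yaw),np.sin(yaw),0]);n=np.array([-e[1],e[0],0])
org=m-.013*e
# predicted tab outlines, to crop px
for nm,x,hy,z in [('tabtop',13,6,44),('neck',27,8,12)]:
    P=[org+e*a*.001+n*b*.001+[0,0,z*.001] for a,b in [(-13,-hy),(x,-hy),(x,hy),(-13,hy)]]
    print(nm,((proj(P,c)-[280,75])*400/85).round())
print('hole on z=.09',onz(g((708,243)),c,.09))
from scipy.optimize import least_squares
up=[(640,147),(700,187),(770,233)];lo=[(590,247),(650,285),(705,318)]
def dist(par):
    x,y,w=par; a=np.array([np.sin(w),-np.cos(w),0]); p=np.array([x,y,.075]); r=[]
    for k,s in((up,1),(lo,-1)):
        for q in k:
            o,d=ray(g(q),c); nn=np.cross(d,a); nn/=np.linalg.norm(nn); r.append(abs((p-o)@nn)-.018)
    fc=p+a*.02; r.append(np.linalg.norm((proj(fc,c)[0]-g((777,298))))*.001)
    return r
s=least_squares(dist,[.6,.05,0.]);print('pin',s.x[:2],np.degrees(s.x[2]),np.round(s.fun,4))
x,y,w=s.x;a=np.array([np.sin(w),-np.cos(w),0]);bx=np.array([np.cos(w),np.sin(w),0]);p=np.array([x,y,.075])
for t in np.arange(-.8,.81,.2):
    q=proj(p+.018*(bx*np.sin(t)+[0,0,np.cos(t)]),c)[0]; print(round(t,1),((q-[45,15])*400/115+[400,0]).round())
print(((proj([p+a*.02,p],c)-[45,15])*400/115+[400,0]).round())
```

```text
[[ 0.57875456 -0.13945535  0.07      ]
 [ 0.57140485 -0.18402392  0.07      ]
 [ 0.50450689 -0.17205692  0.07      ]
 [ 0.5130523  -0.12899895  0.07      ]] [0.04517051 0.06795989 0.04389776]
stand [ 0.54192965 -0.15613378  0.07      ] -9.598215688044567
tabtop [[172. 312.]
 [219. 214.]
 [175. 192.]
 [128. 290.]]
neck [[179. 301.]
 [247. 162.]
 [192. 133.]
 [125. 274.]]
hole on z=.09 [0.51331194 0.06571067 0.09      ]
pin [0.5054204  0.06834849] -17.24655274726557 [0.0013 0.0009 0.0008 0.0012 0.0014 0.0009 0.0005]
-0.8 [687. 298.]
-0.6 [686. 291.]
-0.4 [687. 282.]
-0.2 [689. 273.]
-0.0 [692. 264.]
0.2 [697. 255.]
0.4 [703. 246.]
0.6 [710. 238.]
0.8 [717. 231.]
[[776. 300.]
 [724. 266.]]
```

Fit: clip origin is near (0.529,-0.154) at yaw about -9.6°. The pin hole is near (0.505,0.068) at yaw about -17°, with the mouth tilted roughly +0.5 rad towards +x. I'll approach the grasp and pause at z≈0.13.

>>> {"method": "drive_tool", "body": {
  "angular": [
    [0,0,0.115],
    [0,0,0.115],
    [0,0,0.115],
    [0,0,0.115],
    [0,0,0],
    [0,0,0],
    [0,0,0],
    [0,0,0]
  ],
  "delta_pos": [
    [0,0,3.4],
    [0,0,3.4],
    [0,0,3.4],
    [0,0,3.4],
    [2.5,-1.3,0],
    [2.5,-1.3,2],
    [0,0,2],
    [0,0,0]
  ],
  "gripper": [4,4,4,4,4,4,4,4],
  "squeeze": 40
}}

```text
time_s: 4.55
tool_pos: [0.5266, -0.154, 0.1276]
tool_rot: [-179.9, 0.3, -9.8]
force: [0.3, 0.5, -0.9]
grip_width: 0.04
grasp_force: 0.0
```

Run:
```python
from h import *
o=telemetry.get_obs(); print(o['tool_pos'],o['tool_rot'],o['force'],o['time_s'])
c=eyes.read_camera('wrist'); pickle.dump(c,open('c2.pkl','wb'))
print(proj(o['tool_pos'],c))
save('w2.png',np.hstack([c['pixels'][:, 200:440]]),1.4)
```

```text
[ 0.52659454 -0.15398703  0.12761683] [-179.90882651    0.33005071   -9.75360911] [ 0.3039186   0.49371825 -0.94782714] 4.55
[[317.28068118 256.78023668]]
```

View pics/w2.png

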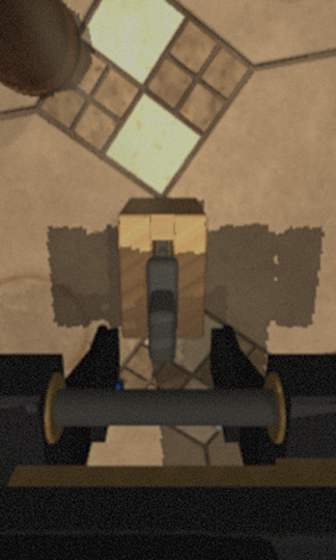

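The tab (col 316) is centred between the fingers (275 and 358), and its orientation matches. I'll descend and close.

>>> {"method": "drive_tool", "body": {
  "angular": [
    [0,0,0],
    [0,0,0],
    [0,0,0],
    [0,0,0],
    [0,0,0],
    [0,0,0],
    [0,0,0],
    [0,0,0]
  ],
  "delta_pos": [
    [0.2,0,1.5],
    [0,0,1.4],
    [0,0,0],
    [0,0,0],
    [0,0,0],
    [0,0,0],
    [0,0,0],
    [0,0,0]
  ],
  "gripper": [4,4,4,0.6,0.6,0.6,0.6,0.6],
  "squeeze": 45
}}

```text
time_s: 5.4
tool_pos: [0.5305, -0.1552, 0.1019]
tool_rot: [180.0, -0.0, -9.8]
force: [0.4, 0.4, 2.0]
grip_width: 0.0115
grasp_force: 45.0
```

>>> {"method": "drive_tool", "body": {
  "angular": [
    [0,0,0],
    [0,0,0],
    [0,0,0],
    [0,0,0],
    [0,0,0.065],
    [0,0,0.065],
    [0,0,0],
    [0,0,0],
    [0,0,0],
    [0,0,0],
    [0,0,0],
    [0,0,0],
    [0,0,0],
    [0,0,0],
    [0,0,0]
  ],
  "delta_pos": [
    [0,0,-2],
    [0,0,-2.5],
    [0,0,-2.8],
    [0,0,-2.8],
    [0,0,0],
    [0,0,0],
    [-1.1,-2.8,0],
    [-1.4,-3.6,0],
    [-1.4,-3.6,0],
    [-1.4,-3.6,0],
    [-1.4,-3.6,0],
    [-1.4,-3.4,0],
    [0,0,0],
    [0,0,0],
    [0,0,0]
  ],
  "gripper": [0.6,0.6,0.6,0.6,0.6,0.6,0.6,0.6,0.6,0.6,0.6,0.6,0.6,0.6,0.6]
}}

```text
time_s: 6.9
tool_pos: [0.5141, 0.0641, 0.2024]
tool_rot: [179.9, -0.0, -17.4]
force: [0.2, -0.5, -0.6]
grip_width: 0.0118
grasp_force: 45.0
```

Run:
```python
from h import *
o=telemetry.get_obs(); print(o['tool_pos'],o['tool_rot'],o['force'],o['time_s'])
cs={n:eyes.read_camera(n) for n in('wrist','scene','side')}; pickle.dump(cs,open('c3.pkl','wb'))
Rt=Rm(o['tool_rot']);tip=o['tool_pos']+Rt@[0,0,.088]
for n in cs: print(n,proj([o['tool_pos'],tip],cs[n]).round(1).tolist())
a=cv2.resize(cs['wrist']['pixels'][100:300,220:420],(400,400),interpolation=cv2.INTER_CUBIC)
b=cv2.resize(cs['scene']['pixels'][175:255,250:330],(400,400),interpolation=cv2.INTER_CUBIC)
save('w3.png',np.hstack([a,b]))
```

```text
[0.51413279 0.06409074 0.20236827] [ 1.79945730e+02 -1.50020604e-03 -1.73545248e+01] [ 0.24746134 -0.49570615 -0.64421956] 6.9
wrist [[317.1, 256.8], [317.2, 205.9]]
scene [[289.5, 195.7], [291.0, 219.2]]
side [[286.1, 174.9], [288.0, 192.0]]
```

View pics/w3.png

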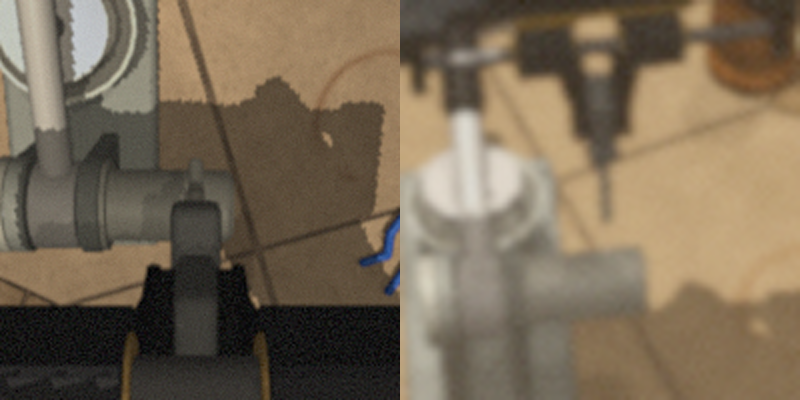

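The wrist view shows the level pin, with its free end at (336.5,202) and edges at rows 185 and 219. The leg is hidden behind the bow. In the scene view the tip is at (291.2,218.6), matching the prediction.

Run:
```python
from h import *
cs=pickle.load(open('c3.pkl','rb'))
for w in (-17.25,):
  for x,y in [(.5054,.0683)]:
    wr=np.radians(w);a=np.array([np.sin(wr),-np.cos(wr),0]);b=np.array([np.cos(wr),np.sin(wr),0]);p=np.array([x,y,.075])
    th=np.linspace(0,2*np.pi,73)
    for n in('wrist','scene'):
        for s in(.02,.019,0,-.03,-.041):
            q=proj([p+a*s+.018*(b*np.cos(t)+np.array([0,0,1])*np.sin(t)) for t in th],cs[n])
            k=lambda v:tuple(v.round(1))
            print(n,s,'L',k(q[q[:,0].argmin()]),'R',k(q[q[:,0].argmax()]),'T',k(q[q[:,1].argmin()]),'B',k(q[q[:,1].argmax()]))
# measure edges: intensity profiles in wrist
I=cs['wrist']['pixels'].astype(int).mean(2)
for col in (290,300,334): print('col',col,I[175:230,col-1:col+2].mean(1).astype(int).tolist())
print('row205',I[203:208,325:350].mean(0).astype(int).tolist()); print('row195',I[193:198,325:350].mean(0).astype(int).tolist())
S=cs['scene']['pixels'].astype(int).mean(2)
for col in (285,294): print('scol',col,S[215:245,col-1:col+2].mean(1).astype(int).tolist())
print('srow231',S[229:234,285:310].mean(0).astype(int).tolist())
```

```text
wrist 0.02 L (np.float64(334.6), np.float64(200.8)) R (np.float64(336.8), np.float64(203.1)) T (np.float64(335.7), np.float64(183.9)) B (np.float64(335.7), np.float64(219.8))
wrist 0.019 L (np.float64(333.6), np.float64(200.8)) R (np.float64(335.8), np.float64(203.1)) T (np.float64(334.7), np.float64(183.9)) B (np.float64(334.7), np.float64(219.8))
wrist 0 L (np.float64(315.6), np.float64(199.7)) R (np.float64(315.8), np.float64(203.7)) T (np.float64(315.7), np.float64(183.9)) B (np.float64(315.7), np.float64(219.9))
wrist -0.03 L (np.float64(283.7), np.float64(201.4)) R (np.float64(287.6), np.float64(202.3)) T (np.float64(285.6), np.float64(183.9)) B (np.float64(285.7), np.float64(219.9))
wrist -0.041 L (np.float64(272.0), np.float64(201.4)) R (np.float64(277.2), np.float64(202.3)) T (np.float64(274.6), np.float64(183.9)) B (np.float64(274.7), np.float64(219.9))
scene 0.02 L (np.float64(298.2), np.float64(224.7)) R (np.float64(299.9), np.float64(237.0)) T (np.float64(298.3), np.float64(224.0)) B (np.float64(299.8), np.float64(237.8))
scene 0.019 L (np.float64(297.8), np.float64(224.
[... 1334 characters left out ...]
, 63, 65, 61, 63, 54, 49, 54]
row205 [55, 56, 50, 49, 59, 81, 103, 106, 99, 90, 81, 83, 81, 77, 75, 66, 54, 50, 51, 56, 66, 71, 71, 72, 73]
row195 [88, 89, 88, 88, 87, 90, 87, 87, 85, 82, 78, 76, 72, 62, 51, 52, 59, 70, 75, 73, 72, 72, 71, 72, 74]
scol 285 [156, 154, 150, 148, 146, 146, 147, 153, 158, 154, 137, 122, 121, 125, 127, 131, 133, 131, 124, 118, 113, 107, 103, 102, 101, 107, 107, 107, 106, 108]
scol 294 [160, 160, 160, 161, 163, 161, 162, 163, 158, 145, 134, 136, 138, 138, 138, 134, 128, 122, 115, 110, 106, 101, 99, 101, 104, 109, 109, 110, 109, 108]
srow231 [129, 129, 128, 127, 128, 128, 127, 126, 126, 127, 129, 129, 128, 131, 144, 157, 164, 163, 163, 158, 151, 141, 134, 134, 136]
```

Pin edges agree with the fit, but the free end looks about 3 mm further out. I'll sidestep 25 mm to see the hole directly.

>>> {"method": "drive_tool", "body": {
  "angular": [
    [0,0,0],
    [0,0,0],
    [0,0,0]
  ],
  "delta_pos": [
    [0,-2.5,0],
    [0,0,0],
    [0,0,0]
  ],
  "gripper": [0.6,0.6,0.6]
}}

```text
time_s: 7.35
tool_pos: [0.5215, 0.089, 0.2024]
tool_rot: [180.0, 0.0, -17.3]
force: [0.4, -0.2, -0.1]
grip_width: 0.0118
grasp_force: 45.0
```

Run:
```python
from h import *
o=telemetry.get_obs(); print(o['tool_pos'],o['tool_rot'],o['force'],o['time_s'])
cs={n:eyes.read_camera(n) for n in('wrist',)}; pickle.dump(cs,open('c4.pkl','wb'))
c=cs['wrist']
wr=np.radians(-17.25);a=np.array([np.sin(wr),-np.cos(wr),0]);b=np.array([np.cos(wr),np.sin(wr),0]);p=np.array([.5054,.0683,.075])
for t in np.arange(-.7,.71,.2): print(round(t,1),proj(p+.018*(b*np.sin(t)+[0,0,np.cos(t)]),c).round(1))
print(proj([p+a*.02],c))
save('w4.png',cv2.resize(c['pixels'][170:230,285:375],(750,500),interpolation=cv2.INTER_CUBIC))
```

```text
[0.52146531 0.08899154 0.20239316] [ 1.79981710e+02  1.98263084e-02 -1.72560715e+01] [ 0.435209   -0.24747074 -0.08491735] 7.35
-0.7 [[342.5 217.3]]
-0.5 [[342.7 215.2]]
-0.3 [[342.9 212.5]]
-0.1 [[343.1 209.3]]
0.1 [[343.2 205.7]]
0.3 [[343.3 201.9]]
0.5 [[343.2 198.1]]
0.7 [[343.1 194.5]]
[[361.61590879 201.47866628]]
```

View pics/w4.png

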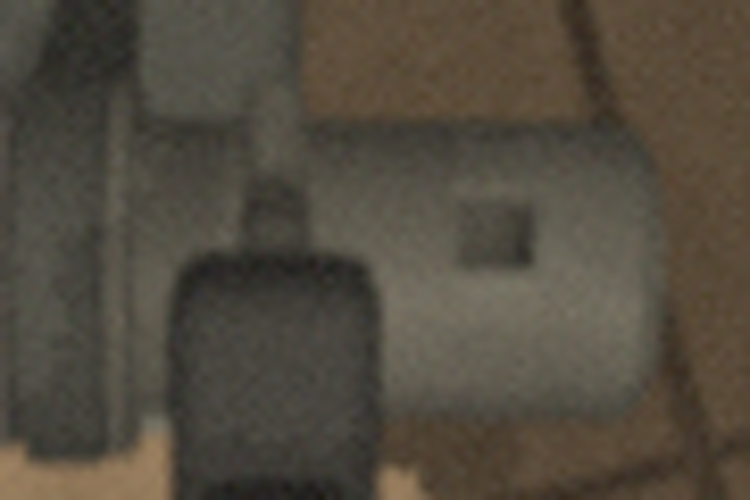

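The hole's mouth is at wrist px (344.6,198), so its angle is about +0.5 rad and it sits 1.3 mm further out than the fit. I'll check the clip's x offset in the grip from the neck's far edge (px row 200.6).

Run:
```python
from h import *
c=pickle.load(open('c4.pkl','rb'))['wrist'];o=telemetry.get_obs();Rt=Rm(o['tool_rot'])
for z in(.012,0,-.045,-.033):
  for x in (.024,.027,.03): print(z,x,proj(o['tool_pos']+Rt@[x,0,.0319-z],c).round(1))
I=c['pixels'].mean(2)
print(I[178:212,310:326].mean(1).astype(int).tolist())
```

```text
0.012 0.024 [[318.2 205.8]]
0.012 0.027 [[318.2 201.2]]
0.012 0.03 [[318.2 196.5]]
0 0.024 [[318.2 199.7]]
0 0.027 [[318.2 195.3]]
0 0.03 [[318.2 190.9]]
-0.045 0.024 [[318.1 182.1]]
-0.045 0.027 [[318.1 178.5]]
-0.045 0.03 [[318.1 174.8]]
-0.033 0.024 [[318.1 186.1]]
-0.033 0.027 [[318.1 182.3]]
-0.033 0.03 [[318.1 178.5]]
[77, 75, 77, 77, 76, 75, 69, 66, 67, 69, 72, 72, 72, 69, 69, 69, 68, 68, 71, 75, 74, 70, 54, 40, 40, 46, 49, 56, 59, 63, 66, 69, 69, 69]
```

>>> {"method": "drive_tool", "body": {
  "angular": [
    [0,0,0],
    [0,0,0],
    [0,0,0],
    [0,0,0],
    [0,0,0]
  ],
  "delta_pos": [
    [0.13,2.58,0],
    [0,0,0],
    [0,0,1.0],
    [0,0,1.0],
    [0,0,0]
  ],
  "gripper": [0.6,0.6,0.6,0.6,0.6]
}}

```text
time_s: 7.9
tool_pos: [0.5137, 0.0647, 0.1804]
tool_rot: [179.9, 0.2, -17.2]
force: [-1.3, -0.1, 0.1]
grip_width: 0.0116
grasp_force: 45.0
```

>>> {"method": "drive_tool", "body": {
  "angular": [
    [0,0,0],
    [0,0,0],
    [0,0,0],
    [0,0,0]
  ],
  "delta_pos": [
    [0,0,0.1],
    [0,0,0.1],
    [0,0,0.1],
    [0,0,0]
  ],
  "gripper": [0.6,0.6,0.6,0.6]
}}

```text
time_s: 8.3
tool_pos: [0.5151, 0.0645, 0.1796]
tool_rot: [180.0, -0.0, -17.2]
force: [-0.3, -0.4, -1.3]
grip_width: 0.012
grasp_force: 45.0
```

>>> {"method": "drive_tool", "body": {
  "angular": [
    [0,0,0],
    [0,0,0],
    [0,0,0]
  ],
  "delta_pos": [
    [0,0,0.1],
    [0,0,0.1],
    [0,0,0]
  ],
  "gripper": [0.6,0.6,0.6]
}}

```text
time_s: 8.6
tool_pos: [0.515, 0.0643, 0.1774]
tool_rot: [180.0, 0.0, -17.3]
force: [-0.2, -0.2, -1.5]
grip_width: 0.0115
grasp_force: 45.0
```

>>> {"method": "drive_tool", "body": {
  "angular": [
    [0,0,0],
    [0,0,0],
    [0,0,0]
  ],
  "delta_pos": [
    [0,0,0.1],
    [0,0,0.1],
    [0,0,0]
  ],
  "gripper": [0.6,0.6,0.6]
}}

```text
time_s: 8.9
tool_pos: [0.515, 0.0644, 0.1754]
tool_rot: [180.0, 0.0, -17.3]
force: [-0.7, 0.2, -0.3]
grip_width: 0.0118
grasp_force: 45.0
```

>>> {"method": "drive_tool", "body": {
  "angular": [
    [0,0,0],
    [0,0,0],
    [0,0,0]
  ],
  "delta_pos": [
    [0,0,0.1],
    [0,0,0.1],
    [0,0,0]
  ],
  "gripper": [0.6,0.6,0.6]
}}

```text
time_s: 9.2
tool_pos: [0.5149, 0.0643, 0.1733]
tool_rot: [180.0, 0.0, -17.3]
force: [-0.9, 0.1, 0.4]
grip_width: 0.0117
grasp_force: 45.0
```

>>> {"method": "drive_tool", "body": {
  "angular": [
    [0,0,0],
    [0,0,0],
    [0,0,0],
    [0,0,0]
  ],
  "delta_pos": [
    [-0.1,0,0],
    [-0.1,0,0],
    [-0.1,0,0],
    [0,0,0]
  ],
  "gripper": [0.6,0.6,0.6,0.6]
}}

```text
time_s: 9.6
tool_pos: [0.5133, 0.0648, 0.1739]
tool_rot: [-180.0, -0.2, -17.3]
force: [4.9, -1.7, -3.4]
grip_width: 0.0121
grasp_force: 45.0
```

Lateral force with no upward push means the tip is in the hole. I'll turn the pin upright.

>>> {"method": "drive_tool", "body": {
  "angular": [
    [0,0,0],
    [0,0,0],
    [0,0,0],
    [0,0,0],
    [0,0,0]
  ],
  "delta_pos": [
    [-0.1,0,0],
    [-0.1,0,0],
    [-0.1,0,0],
    [-0.1,0,0],
    [0,0,0]
  ],
  "gripper": [0.6,0.6,0.6,0.6,0.6]
}}

```text
time_s: 10.1
tool_pos: [0.5101, 0.0659, 0.1744]
tool_rot: [-180.0, -0.3, -17.3]
force: [6.6, -0.6, -2.4]
grip_width: 0.0118
grasp_force: 45.0
```

>>> {"method": "drive_tool", "body": {
  "angular": [
    [0,0,0],
    [0,0,0],
    [0,0,0],
    [0,0,0],
    [0,0,0]
  ],
  "delta_pos": [
    [-0.1,0,0],
    [-0.1,0,0],
    [-0.1,0,0],
    [0,0,0],
    [0,0,0]
  ],
  "gripper": [0.6,0.6,0.6,0.6,0.6]
}}

```text
time_s: 10.6
tool_pos: [0.5077, 0.0666, 0.1746]
tool_rot: [-180.0, -0.3, -17.3]
force: [6.7, -1.9, -1.3]
grip_width: 0.0117
grasp_force: 45.0
```

Run:
```python
from h import *
o=telemetry.get_obs(); print(o['tool_pos'],o['tool_rot'],o['force'],o['wrist_torque'],o['time_s'])
cs={n:eyes.read_camera(n) for n in('wrist','scene')}; pickle.dump(cs,open('c5.pkl','wb'))
a=cv2.resize(cs['wrist']['pixels'][150:250,270:370],(390,390),interpolation=cv2.INTER_CUBIC)
b=cv2.resize(cs['scene']['pixels'][185:245,262:322],(390,390),interpolation=cv2.INTER_CUBIC)
save('w5.png',np.hstack([a,b]))
```

```text
[0.50769264 0.06662271 0.17463343] [-179.95668185   -0.30484009  -17.29326525] [ 6.67778278 -1.8751381  -1.25377833] [-0.59907837 -1.80213608  0.04626522] 10.6
```

View pics/w5.png

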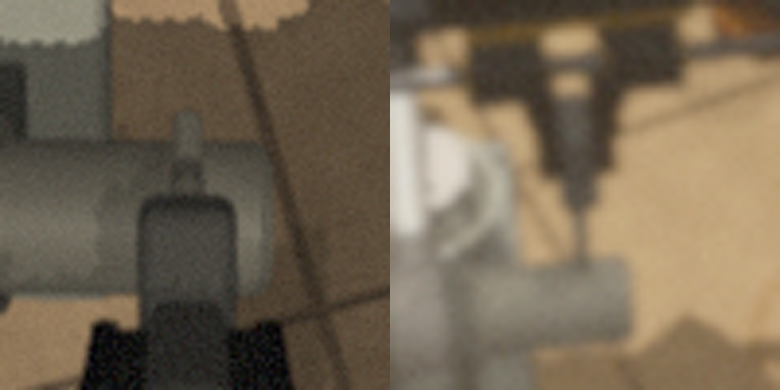

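The leg stands in the pin, and the side force points exactly along the pin's x. I'll nudge another 1 mm and then start pushing down.

>>> {"method": "drive_tool", "body": {
  "angular": [
    [0,0,0],
    [0,0,0],
    [0,0,0],
    [0,0,0]
  ],
  "delta_pos": [
    [-0.1,0,0],
    [0,0,0.15],
    [0,0,0.15],
    [0,0,0]
  ],
  "gripper": [0.6,0.6,0.6,0.6]
}}

```text
time_s: 11.1
tool_pos: [0.507, 0.0672, 0.172]
tool_rot: [-179.9, -0.3, -17.3]
force: [5.8, -2.9, -0.4]
grip_width: 0.0115
grasp_force: 45.0
```

>>> {"method": "drive_tool", "body": {
  "angular": [
    [0,0,0],
    [0,0,0],
    [0,0,0]
  ],
  "delta_pos": [
    [0,0,0.15],
    [0,0,0.15],
    [0,0,0]
  ],
  "gripper": [0.6,0.6,0.6]
}}

```text
time_s: 11.4
tool_pos: [0.5071, 0.0673, 0.169]
tool_rot: [-179.9, -0.3, -17.3]
force: [6.5, -2.7, -0.9]
grip_width: 0.0116
grasp_force: 45.0
```

>>> {"method": "drive_tool", "body": {
  "angular": [
    [0,0,0],
    [0,0,0],
    [0,0,0],
    [0,0,0]
  ],
  "delta_pos": [
    [0.05,0,0.2],
    [0.05,0,0.2],
    [0,0,0.2],
    [0,0,0]
  ],
  "gripper": [0.6,0.6,0.6,0.6]
}}

```text
time_s: 11.8
tool_pos: [0.5072, 0.0671, 0.1622]
tool_rot: [-179.9, -0.2, -17.3]
force: [6.1, -1.8, -1.9]
grip_width: 0.0112
grasp_force: 45.0
```

>>> {"method": "drive_tool", "body": {
  "angular": [
    [0,0,0],
    [0,0,0],
    [0,0,0],
    [0,0,0]
  ],
  "delta_pos": [
    [0,0,0.2],
    [0,0,0.2],
    [0,0,0.1],
    [0,0,0]
  ],
  "gripper": [0.6,0.6,0.6,0.6]
}}

```text
time_s: 12.2
tool_pos: [0.5067, 0.0674, 0.1574]
tool_rot: [-180.0, -0.2, -17.3]
force: [5.6, -0.9, 2.4]
grip_width: 0.0115
grasp_force: 45.0
```

>>> {"method": "drive_tool", "body": {
  "angular": [
    [0,0,0],
    [0,0,0],
    [0,0,0],
    [0,0,0]
  ],
  "delta_pos": [
    [0.1,0,0.15],
    [0,0,0.15],
    [0,0,0.1],
    [0,0,0]
  ],
  "gripper": [0.6,0.6,0.6,0.6]
}}

```text
time_s: 12.6
tool_pos: [0.5066, 0.0671, 0.1524]
tool_rot: [-180.0, -0.0, -17.3]
force: [4.2, 0.5, 2.0]
grip_width: 0.0118
grasp_force: 45.0
```

>>> {"method": "drive_tool", "body": {
  "angular": [
    [0,0,0],
    [0,0,0],
    [0,0,0],
    [0,0,0]
  ],
  "delta_pos": [
    [0,0,0.15],
    [0,0,0.15],
    [0,0,0.1],
    [0,0,0]
  ],
  "gripper": [0.6,0.6,0.6,0.6]
}}

```text
time_s: 13.0
tool_pos: [0.5067, 0.0673, 0.1491]
tool_rot: [-180.0, -0.0, -17.3]
force: [3.3, -0.5, 7.0]
grip_width: 0.0122
grasp_force: 45.0
```

>>> {"method": "drive_tool", "body": {
  "angular": [
    [0,0,0],
    [0,0,0],
    [0,0,0],
    [0,0,0]
  ],
  "delta_pos": [
    [0,0,0.15],
    [0,0,0.15],
    [0,0,0.1],
    [0,0,0]
  ],
  "gripper": [0.6,0.6,0.6,0.6]
}}

```text
time_s: 13.4
tool_pos: [0.5067, 0.0677, 0.1451]
tool_rot: [-180.0, -0.0, -17.2]
force: [3.4, -0.9, 5.5]
grip_width: 0.0116
grasp_force: 45.0
```

>>> {"method": "drive_tool", "body": {
  "angular": [
    [0,0,0],
    [0,0,0],
    [0,0,0],
    [0,0,0]
  ],
  "delta_pos": [
    [0,0,0.15],
    [0,0,0.15],
    [0,0,0.1],
    [0,0,0]
  ],
  "gripper": [0.6,0.6,0.6,0.6]
}}

```text
time_s: 13.8
tool_pos: [0.5065, 0.0672, 0.1404]
tool_rot: [-180.0, -0.0, -17.2]
force: [5.3, -0.9, 2.8]
grip_width: 0.0118
grasp_force: 45.0
```

>>> {"method": "drive_tool", "body": {
  "angular": [
    [0,0,0],
    [0,0,0],
    [0,0,0],
    [0,0,0],
    [0,0,0]
  ],
  "delta_pos": [
    [0,0,0.15],
    [0,0,0.15],
    [0,0,0.15],
    [0,0,0.15],
    [0,0,0]
  ],
  "gripper": [0.6,0.6,0.6,0.6,0.6]
}}

```text
time_s: 14.3
tool_pos: [0.5063, 0.0669, 0.1337]
tool_rot: [180.0, 0.0, -17.3]
force: [6.7, -1.0, -2.6]
grip_width: 0.0117
grasp_force: 45.0
```

>>> {"method": "drive_tool", "body": {
  "angular": [
    [0,0,0],
    [0,0,0],
    [0,0,0],
    [0,0,0],
    [0,0,0]
  ],
  "delta_pos": [
    [0,0,0.15],
    [0,0,0.15],
    [0,0,0.15],
    [0,0,0.1],
    [0,0,0]
  ],
  "gripper": [0.6,0.6,0.6,0.6,0.6]
}}

```text
time_s: 14.8
tool_pos: [0.5062, 0.0669, 0.1285]
tool_rot: [180.0, 0.0, -17.3]
force: [5.2, -1.6, -0.4]
grip_width: 0.0116
grasp_force: 45.0
```

Snapped (Fz went negative). I'll go on to contact.

>>> {"method": "drive_tool", "body": {
  "angular": [
    [0,0,0],
    [0,0,0],
    [0,0,0],
    [0,0,0]
  ],
  "delta_pos": [
    [0,0,0.1],
    [0,0,0.1],
    [0,0,0.1],
    [0,0,0]
  ],
  "gripper": [0.6,0.6,0.6,0.6]
}}

```text
time_s: 15.2
tool_pos: [0.5062, 0.067, 0.1257]
tool_rot: [180.0, 0.0, -17.3]
force: [4.6, -0.7, 0.6]
grip_width: 0.0118
grasp_force: 45.0
```

>>> {"method": "drive_tool", "body": {
  "angular": [
    [0,0,0],
    [0,0,0],
    [0,0,0],
    [0,0,0]
  ],
  "delta_pos": [
    [0,0,0.1],
    [0,0,0.1],
    [0,0,0],
    [0,0,0]
  ],
  "gripper": [0.6,0.6,0.6,0.6]
}}

```text
time_s: 15.6
tool_pos: [0.5063, 0.0671, 0.1247]
tool_rot: [180.0, 0.0, -17.3]
force: [1.7, -2.3, 6.1]
grip_width: 0.0118
grasp_force: 45.0
```

The neck is seated, with contact at the predicted height. I'll release and back off.

>>> {"method": "drive_tool", "body": {
  "angular": [
    [0,0,0],
    [0,0,0],
    [0,0,0],
    [0,0,0],
    [0,0,0],
    [0,0,0],
    [0,0,0],
    [0,0,0]
  ],
  "delta_pos": [
    [0,0,0],
    [0,0,0],
    [0,0,0],
    [0,0,-1],
    [0,0,-3],
    [0,0,-4],
    [0,0,-4],
    [0,0,0]
  ],
  "gripper": [3.5,3.5,3.5,3.5,3.5,3.5,3.5,3.5]
}}

```text
time_s: 16.4
tool_pos: [0.5093, 0.0681, 0.2502]
tool_rot: [-179.8, -0.5, -17.2]
force: [-0.0, 0.4, -0.2]
grip_width: 0.0353
grasp_force: 0.0
```

Run:
```python
from h import *
o=telemetry.get_obs(); print(o['tool_pos'],o['force'],o['grip_width'],o['time_s'])
cs={n:eyes.read_camera(n) for n in('wrist','scene')}
a=cv2.resize(cs['wrist']['pixels'][150:280,260:390],(390,390),interpolation=cv2.INTER_CUBIC)
b=cv2.resize(cs['scene']['pixels'][190:255,255:320],(390,390),interpolation=cv2.INTER_CUBIC)
save('w6.png',np.hstack([a,b]))
```

```text
[0.50933408 0.06812261 0.25020601] [-0.04257331  0.35267269 -0.17875927] 0.035268804253849546 16.4
```

View pics/w6.png

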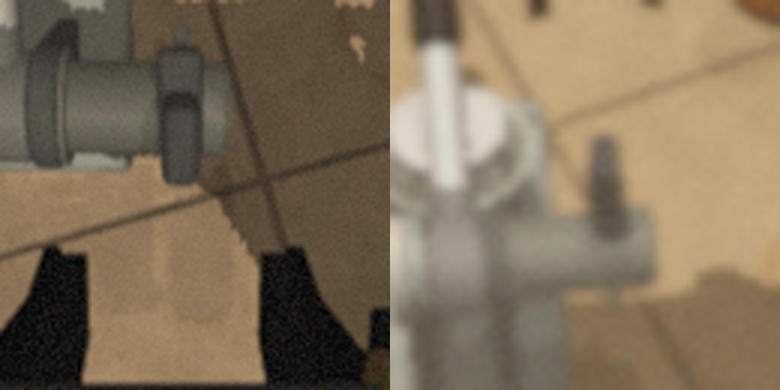

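The clip sits upright with its neck on the pin, wrist px (320,190). The leg's tip shows below the pin at scene px (292,239), and the gripper is clear.

```bash
python3 -c "
from cell import env
print(env.sign_off())"
```

```text
the job is handed in; nothing more can be done
None
```

The clip is fitted: its straight leg is through the pin's cross hole, the bow leg has snapped over, the neck rests on the pin, and the gripper is clear; I handed it in at about 16.5 s, but no verdict came back.

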